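# Push the connector home and snap the clip cover onto the sensor box

## Robot

A 7-joint arm with a two-finger parallel gripper is mounted at the origin on the work surface. World frame = base frame: x ahead of the robot, y to its left, z up, the work surface at z = 0. Lengths are in mm, angles in rad, forces in N, time in s.
With the tool pointing down it reaches from about 350 to 900 mm from the base axis. Payload 19.9 kg.
Tool frame: the origin (TCP) lies at the very end of the fingers, on their centre line; the grasp point (between the pads) lies behind it (robot.grip_point_offset is the x of the grasp point in the tool frame, in mm); x points along the fingers, z is the direction in which the jaws open and shut, and the axes are right-handed (so a half turn about x gives the same grasp; the last joint's range is limited). The gripper opens to 85 mm and grips with 20 to 120 N. Pads are 22 mm wide; open, the fingers measure 114 mm over their backs; the gripper's body (76 mm by 85 mm) begins 54 mm behind the grasp point. The pads swing forward as they close: fully open they stand 13 mm farther back than shut.
Start: joints at [1.101, 0.417, -0.01, 1.614, 0.005, 1.111, -0.053], TCP at [259.855, -568.398, 231.26] pointing down, gripper open.
Joint ranges: [-2.81, 2.81], [-0.39, 2.02], [-1.27, 1.25], [0.06, 2.57], [-1.19, 4.33], [0.19, 2], [-2.82, 2.82]. Speed limits (rad/s): [1.89, 1.89, 2.39, 2.39, 3.01, 3.01, 3.01].

## Interface

Orientations are given as a 3x3 rotation matrix whose columns are the frame's x, y, z axes.
In Python, from rig import robot, viewer gives the robot as it stands.
- The arm moves only by the tool send_rows, never from a script. Its argument "targets" is a list of rows, each a list of 6 numbers: the shift along the world's x, y, z in mm, then the turn, a rotation vector about the world's x, y, z in rad. In form: [[x, y, z, ax, ay, az], ...]. A call has 1 to 8 rows; each row shifts and turns the commanded pose from where the row before left it; what a row does not reach is not made up. A row lasts 1/8 s, in which the tool goes at most 62.5 mm and 10.7 degrees, less where a joint would pass 70% of its speed; a pose out of reach is approached as far as the arm can. A call with a gripper value outside its range is refused whole. "grip" is the opening, from 0 (shut) to 1 (fully open), set as the call begins (left out, the last holds). The fingers move at their own pace and stop on an object; "grip_force" is the grip in N (left out, the last holds). Time passes only in rows, so rows that do not move let the fingers close. It gives the time, the measured TCP pose, the force and the opening at its end, in the units of the state.
- robot.get_obs(): the state, without advancing time (a new reading comes with each control period).
- viewer.grab_frame(name): name is "scene" or "top" or "wrist"; returns the picture (480x640x3 uint8, blue, green, red); there is no depth.
- viewer.calibration(name): a dict with "intrinsics" (3x3 intrinsics, pixels), "k1" (the pictures are not rectified: a ray, as slopes to the right and down, at radius r is drawn at 1 + k1 r^2 times it, then the intrinsics apply), "xyz" and "rotation" of the camera in the world. Camera axes: x right, y down, z forward; pixel columns grow to the right and rows downward; lengths in mm; the calibration is good to about 2 mm. A picture is of the moment at which its call begins: read the wrist's pose just before it. calibration takes no time and is no camera call; for the wrist camera it gives the pose at the moment of the call.
- robot.sign_off(): hands the job in, once; it reports no verdict.
The state is a dict: "time": time; "qpos": joint angles; "joint_vel": joint speeds; "tau": joint torques, N m; "tcp_pos": TCP position; "eef_rot": TCP orientation; "ft_force": force on the tool from outside, world axes, zero at the start; "torque": the same for the moment, N m; "width": finger opening in mm.
Only numpy, scipy, OpenCV 4.12 (cv2) and the standard library are available. Lean on these libraries where they do the work, as an engineer would, in place of code of your own. Each camera call takes 0.05 s, during which the arm holds its last target.

## Task

The grey sensor box on the sprung test bed needs closing: first push its red connector plug fully home, then pick up the orange clip cover, set it square over the box and press it straight down until it snaps home all round. Finish while still holding the cover pressed down with the gripper, so that the sprung plate under the box stays clearly pushed down; do not let go or ease off. Do not rest the cover on the box while the plug is still standing up, and leave the other things on the table where they are.

Things in the scene. Friction and masses are not known exactly. Their poses are not given: they have to be found in the camera images.
- seat (a point): Centre of the grey sensor box's flat flange top (86 x 66), on which the cover's rim comes to rest; 70 mm above the table when unpressed. x along the box's long side, z up. Turned half round, the cover fits as well. The box stands on a silver plate (120 x 100) on springs over a fixed black block (130 x 110).
- boss (a point): Centre of the boss on the flange, 11 mm above the seat. It fits inside the cover: 59 x 39 over four round-topped corner posts, 22 mm high, that lead the cover in; 1.5 mm clearance all round. At each x end a sprung steel ball sticks out and catches a bead inside the cover.
- carrier (a joint): How far the silver sprung plate with the box on it is pushed down, m: 0 at rest, 0.010 at its stop. It starts to give at about 1.5 N and yields 1 mm for each further 2 N, 21 N at the stop. It springs back when unloaded.
- plug (a joint): How far the red plug is pushed in, m: 0 to 0.003 at the start, 0.012 fully home. It slides straight down, takes about 5 N all the way and stays where it is left.
- plug_top (a point): Centre of the flat top of the red round plug (15 mm across) in the boss, 12 mm from the box's centre towards the box's +x; 39 mm above the seat when its joint is 0, 27 mm when fully home. The rest of the boss is lower.
- cover_grip (a point): Centre of the grip rib on the orange clip cover: 47 mm above the cover's rim, 11 mm above its flat top, 11 mm below the rib's top. The rib is 44 long (x) x 14 thick (y) x 22 high. The cover is an open-bottomed shell 68 (x) x 48 (y) x 36 high without the rib, 3 mm walls, 60 to 110 g, standing on its rim. x along the long side, z up.
- cover_rim (a point): Centre of the cover's open underside, level with its rim. Lowered over the box, the cover meets the sprung balls with the rim about 8 mm above the seat; pushing past them takes about 8 to 12 N, then the force drops suddenly and the rim drops onto the seat and stays clipped.
- bolt: steel washer with a dark bolt head on it, 40 mm across, 15 mm high; a bystander, to be left alone. Origin at the centre of its underside.
- screwdriver: screwdriver lying on the table; a bystander, to be left alone. Origin at the centre of its underside.
- tape: roll of blue tape, flat ring 90 mm across, 24 mm high; a bystander, to be left alone. Origin at the centre of its underside.
- resin: green resin block 90 x 50 x 20; a bystander, to be left alone. Origin at the centre of its underside.
- magnet: dark metal cylinder 32 mm across, 25 mm high; a bystander, to be left alone. Origin at the centre of its underside.
- carton: closed cardboard carton 120 x 90 x 70; a bystander, to be left alone. Origin at the centre of its underside.
- thumbnut: aluminium thumb nut 36 mm across, 28 mm high; a bystander, to be left alone. Origin at the centre of its underside.

How it is judged (in metres and radians):
On the way, in this order (a step that is already met when the one before it is completed fails the run):
1. the red plug is pushed fully home (value of joint plug above 0.0105 m), for 0.2 s.
2. the cover is picked up clear of the table and the box (height (world z) of cover_grip above 0.065 m and contact force between the fingers and cover above 1 N and contact force between cover and carrier below 0.1 N), for 0.1 s.
3. the cover has snapped home on the box (z of cover_grip in the frame of seat between 0.042 and 0.0495 m and horizontal distance between cover_grip and seat below 0.005 m and angle between cover_grip's own z axis and vertical below 0.06 rad and angle between the x axis of cover_grip and the x axis of seat, either way round below 0.12 rad), for 0.2 s.
At the end, for the whole second after the job is handed in: Plug home within 1.5 mm; cover clipped on with its rim within 2.5 mm of the seat, within 5 mm of centre and square; the gripper still on the cover (not touching the box) and pressing, the sprung plate down by more than 1.5 mm (all of step 3 and value of joint plug above 0.0105 m and value of joint carrier above 0.0015 m and contact force between cover and carrier above 3 N and contact force between the fingers and cover above 2 N and contact force between the fingers and carrier below 0.5 N); the arm keeps its last pose, push and grip.
It fails at once if the cover rests on the box or plug while the plug is not home (value of joint plug below 0.01 m and contact force between cover and carrier above 1 N).
It fails at once if one of the other things on the table is moved (distance of any of bolt, screwdriver, tape, resin, magnet, carton, thumbnut from where it was at the start of the episode above 0.02 m).
It also fails if it takes over 54 s, if anything falls off the work surface, if the arm or the gripper's body presses on something with over 40 N, if the wrist force passes 120 N, or if a joint passes its speed limit or range.

## Working session

There is one attempt and no reset: what is moved stays moved. The work goes in short steps, Python scripts to look and compute and a tool call to move; the robot and the scene stay as the last step left them, time stands still between calls to the robot, and variables do not carry over. Pictures are saved under pics/ and viewed, and the job is handed in when it is done.

Besides the shell and the picture viewer there is one more tool, called after "Call:" as a command line: name --pt "numbers of a row" for each row, then --argument value for the rest. send_rows: Moves the arm, as the interface text tells. Its arguments: {"type":"object","properties":{"targets":{"type":"array","items":{"type":"array","items":{"type":"number"}}},"grip":{"type":"number"},"grip_force":{"type":"number"}},"required":["targets"]}

```bash
mkdir -p pics; ls; python3 - <<'E'
from rig import robot, viewer
import cv2
print(robot.get_obs(), robot.grip_point_offset)
for n in ("scene","top","wrist"):
    c=viewer.calibration(n); f=viewer.grab_frame(n); cv2.imwrite(f"pics/{n}0.png",f); print(n,c)
E
```

```text
pics
{'time': 0.0, 'qpos': array([ 1.100533  ,  0.41796358, -0.01030855,  1.61416642,  0.00469403,
        1.11069666, -0.05302646]), 'joint_vel': array([ 1.41684684e-03, -1.87087433e-03, -1.92358141e-03,  6.50925688e-04,
       -8.05303142e-04,  6.92541613e-04, -2.37565285e-05]), 'tau': array([-1.56423489e-04, -8.64456511e+01,  6.78508133e-01, -4.34917653e+01,
        1.91390124e-02,  7.30025131e-03, -1.03168759e-04]), 'tcp_pos': array([ 259.69375973, -568.11550959,  230.66999036]), 'eef_rot': array([[-5.77627725e-04,  9.09487144e-01,  4.15731645e-01],
       [ 1.06332570e-03,  4.15732038e-01, -9.09486526e-01],
       [-9.99999268e-01, -8.32864926e-05, -1.20721940e-03]]), 'ft_force': array([-0.26999324, -0.31231987, -0.06465351]), 'torque': array([-0.00527706,  0.06087454, -0.02440643]), 'width': 85.54076564184238} -18.700000000000003
scene {'intrinsics': array([[610.18548399,   0.        , 313.32588678],
       [  0.        , 610.18548399, 248.33213962],
       [  0.        ,   0.        ,   1.        ]]), 'k1': -0.13606501353899003, 'xyz': array([1089.19133718,  870.46332421,  975
[... 316 characters left out ...]
0.        ,   1.        ]]), 'k1': 0.03209785047014674, 'xyz': array([4.97817838e+02, 8.98958810e-01, 1.06399003e+03]), 'rotation': array([[ 0.02326781, -0.99232444,  0.12145292],
       [-0.99972846, -0.02325005,  0.00156353],
       [ 0.00127226, -0.12145632, -0.99259596]])}
wrist {'intrinsics': array([[342.92810374,   0.        , 315.0273555 ],
       [  0.        , 342.92810374, 244.34824792],
       [  0.        ,   0.        ,   1.        ]]), 'k1': -0.05624046288134047, 'xyz': array([ 331.61117155, -535.93958055,  373.31232361]), 'rotation': array([[ 0.41563106, -0.86469904, -0.28203971],
       [-0.90953252, -0.39554988, -0.12763579],
       [-0.00119423,  0.30957369, -0.95087471]])}
```

View pics/scene0.png

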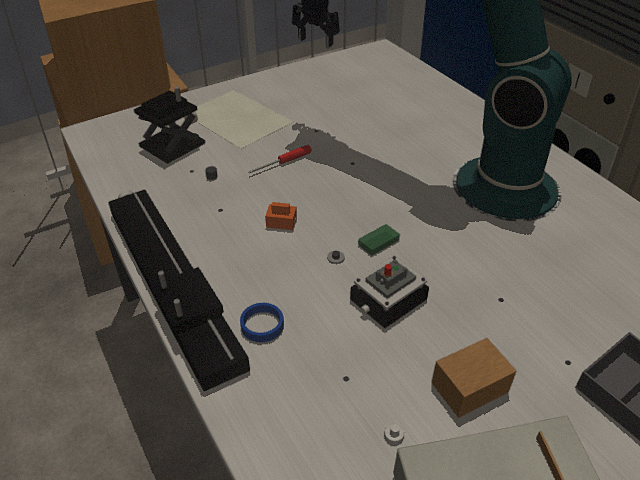

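View pics/top0.png

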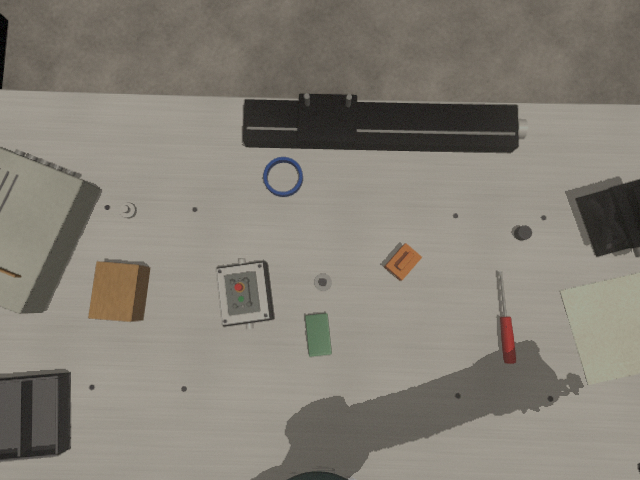

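View pics/wrist0.png

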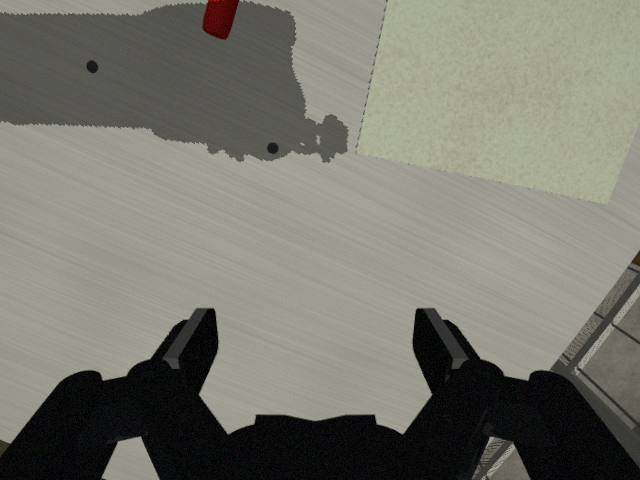

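```bash
cat > h.py <<'E'
import numpy as np, cv2
from rig import robot, viewer
def ray(c,u,v):
    K=c["intrinsics"]; p=cv2.undistortPoints(np.array([[[u,v]]],float),K,np.array([c["k1"],0,0,0.]))[0,0]
    d=c["rotation"]@np.array([p[0],p[1],1.]); return c["xyz"],d/np.linalg.norm(d)
def onz(c,u,v,z):
    o,d=ray(c,u,v); return o+d*(z-o[2])/d[2]
def proj(c,P):
    q=c["rotation"].T@(np.array(P,float)-c["xyz"]); x=q[:2]/q[2]; x=x*(1+c["k1"]*(x@x)); K=c["intrinsics"]
    return np.array([K[0,0]*x[0]+K[0,2],K[1,1]*x[1]+K[1,2]])
def tri(c1,p1,c2,p2):
    o1,d1=ray(c1,*p1);o2,d2=ray(c2,*p2)
    A=np.stack([d1,-d2],1); s=np.linalg.lstsq(A,o2-o1,rcond=None)[0]
    a=o1+d1*s[0];b=o2+d2*s[1]; return (a+b)/2,np.linalg.norm(a-b)
def blobs(f,lo,hi,mn=15):
    h=cv2.cvtColor(f,cv2.COLOR_BGR2HSV); m=cv2.inRange(h,np.array(lo),np.array(hi))
    n,_,st,ce=cv2.connectedComponentsWithStats(m); return m,[(st[i],ce[i]) for i in range(1,n) if st[i][4]>=mn]
E
python3 - <<'E'
from h import *
t=cv2.imread('pics/top0.png');s=cv2.imread('pics/scene0.png')
cr=lambda f,x,y,w,h,k:cv2.resize(f[y:y+h,x:x+w],None,fx=k,fy=k,interpolation=cv2.INTER_NEAREST)
a=np.hstack([cr(t,205,250,80,80,5),cr(t,370,225,80,80,5)])
cv2.imwrite('pics/ct.png',a)
cv2.imwrite('pics/cs.png',np.hstack([cr(s,345,250,100,80,4),cr(s,250,185,100,80,4)]))
for n,f in(('t',t),('s',s)):
  for nm,lo,hi in(('orange',(5,150,80),(18,255,255)),('red',(0,150,80),(4,255,255))):
    for st,ce in blobs(f,lo,hi)[1]: print(n,nm,st,ce)
E
```

```text
t orange [387 244  34  35 456] [403.95614035 260.68421053]
t red [235 284   7   6  36] [237.83333333 286.5       ]
t red [503 317  11  36 284] [508.         334.85211268]
s orange [265 202  31  28 475] [280.00210526 215.31368421]
s red [279 147  26  14 142] [291.80985915 153.5       ]
s red [385 264   7   6  29] [387.89655172 266.13793103]
```

View pics/ct.png

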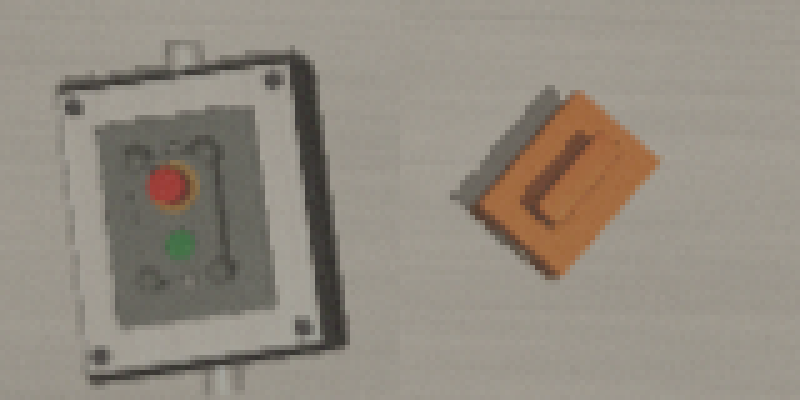

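View pics/cs.png

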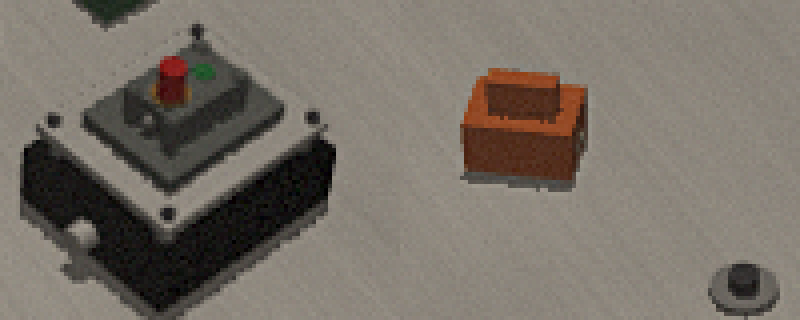

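```bash
python3 - <<'E'
from h import *
ct=viewer.calibration('top');cs=viewer.calibration('scene')
f=lambda x,y,ox,oy,k:(ox+x/k-.5,oy+y/k-.5)
fl=[onz(ct,*f(x,y,205,250,5),70) for x,y in((97,128),(252,106),(275,305),(120,328))]
fl=np.array(fl);print(fl.round(1),fl.mean(0))
print([np.linalg.norm(fl[i]-fl[(i+1)%4]).round(1) for i in range(4)])
d=(fl[0]+fl[1]-fl[2]-fl[3]);print('yaw x',np.arctan2(d[1],d[0]))
fs=np.array([onz(cs,*f(x,y,345,250,4),70) for x,y in((172,192),(284,104),(198,42),(82,117))]);print('scene flange',fs.round(1),fs.mean(0))
print([np.linalg.norm(fs[i]-fs[(i+1)%4]).round(1) for i in range(4)])
p,e=tri(ct,f(166,185,205,250,5),cs,f(173,63,345,250,4));print('plugtop',p,e)
for z in(105,107,109):print(onz(ct,*f(166,185,205,250,5),z),onz(cs,*f(173,63,345,250,4),z))
# cover top z=36 corners; crop offset x: 400px second
cv=np.array([onz(ct,*f(x-400,y,370,225,5),36) for x,y in((580,90),(660,160),(557,272),(476,207))]);print('cover',cv.round(1),cv.mean(0),[np.linalg.norm(cv[i]-cv[(i+1)%4]).round(1) for i in range(4)])
d=cv[0]+cv[1]-cv[2]-cv[3];print('yaw',np.arctan2(d[1],d[0]))
E
```

```text
[[547.8 209.   70. ]
 [558.6 144.   70. ]
 [475.4 130.9  70. ]
 [464.5 195.2  70. ]] [511.59085496 169.76412462  70.        ]
[np.float64(65.9), np.float64(84.2), np.float64(65.3), np.float64(84.4)]
yaw x 0.16014238270789963
scene flange [[551.3 215.3  70. ]
 [464.9 194.1  70. ]
 [476.2 132.6  70. ]
 [561.  147.7  70. ]] [513.33550342 172.44135203  70.        ]
[np.float64(89.0), np.float64(62.6), np.float64(86.1), np.float64(68.3)]
plugtop [523.40941352 171.5639672  110.30844307] 0.053613823781444254
[523.5298017 172.529575  105.       ] [519.96081078 167.26137011 105.        ]
[523.47617869 172.17163464 107.        ] [521.26891162 168.87733942 107.        ]
[523.42255569 171.81369429 109.        ] [522.57701246 170.49330874 109.        ]
cover [[ 630.7 -181.    36. ]
 [ 600.5 -216.1   36. ]
 [ 550.2 -171.    36. ]
 [ 577.9 -135.5   36. ]] [ 589.81141748 -175.89653759   36.        ] [np.float64(46.3), np.float64(67.5), np.float64(45.0), np.float64(69.7)]
yaw -0.7208078727706965
```

Call:
send_rows --pt "16.5 46.25 0 0 0 0.125" --pt "16.5 46.25 0 0 0 0.125" --pt "16.5 46.25 0 0 0 0.125" --pt "16.5 46.25 0 0 0 0.125" --pt "16.5 46.25 0 0 0 0.125" --pt "16.5 46.25 0 0 0 0.125" --pt "16.5 46.25 0 0 0 0.125" --pt "16.5 46.25 0 0 0 0.125"

```text
time: 1.15
tcp_pos: [392.1, -196.9, 231.3]
eef_rot: [[-0.0, 0.138, 0.99], [-0.0, 0.99, -0.138], [-1.0, -0.0, 0.0]]
ft_force: [1.2, -0.9, 0.3]
width: 85.1
```

Call:
send_rows --pt "16.5 46.25 0 0 0 0.125" --pt "16.5 46.25 0 0 0 0.125" --pt "16.5 46.25 0 0 0 0.125" --pt "16.5 46.25 0 0 0 0.125" --pt "16.5 46.25 0 0 0 0.125" --pt "16.5 46.25 0 0 0 0.125" --pt "16.5 46.25 0 0 0 0.125" --pt "16.5 46.25 0 0 0 0.125"

```text
time: 2.15
tcp_pos: [524.2, 172.9, 231.2]
eef_rot: [[-0.0, -0.759, 0.651], [-0.0, 0.651, 0.759], [-1.0, -0.0, -0.0]]
ft_force: [-0.1, -1.8, 0.5]
width: 85.3
```

Call:
send_rows --pt "0 0 0 0 0 0" --pt "0 0 0 0 0 0" --pt "0 0 0 0 0 0"

```text
time: 2.52
tcp_pos: [523.8, 170.4, 231.3]
eef_rot: [[0.0, -0.755, 0.655], [-0.001, 0.655, 0.755], [-1.0, -0.001, -0.001]]
ft_force: [-0.8, -0.9, 0.5]
width: 85.5
```

```bash
python3 - <<'E'
from h import *
o=robot.get_obs();print(o['time'],o['tcp_pos'],o['eef_rot'],o['ft_force'],o['qpos'])
c=viewer.calibration('wrist');f=viewer.grab_frame('wrist');cv2.imwrite('pics/w1.png',f)
import pickle;pickle.dump(c,open('w1.pkl','wb'))
print(proj(c,(523.5,171.7,107)),proj(c,(511.6,169.8,70)))
m,b=blobs(f,(0,150,60),(4,255,255));print(b)
E
```

```text
2.525 [523.83580461 170.40282573 231.26240027] [[ 1.89075331e-05 -7.55212644e-01  6.55479872e-01]
 [-8.26174174e-04  6.55479636e-01  7.55212397e-01]
 [-9.99999659e-01 -5.55819745e-04 -6.11543679e-04]] [-0.84745393 -0.8670414   0.45620415] [ 0.23078972  0.37153857 -0.74754444  1.78089614  0.28156991  1.09919896
  0.24357835]
[317.00840356 234.07881357] [306.63622318 214.40032948]
[(array([308, 218,  18,  22, 265], dtype=int32), array([316.26415094, 228.95849057])), (array([  0, 423,   9,  16,  68], dtype=int32), array([  2.63235294, 429.86764706]))]
```

View pics/w1.png

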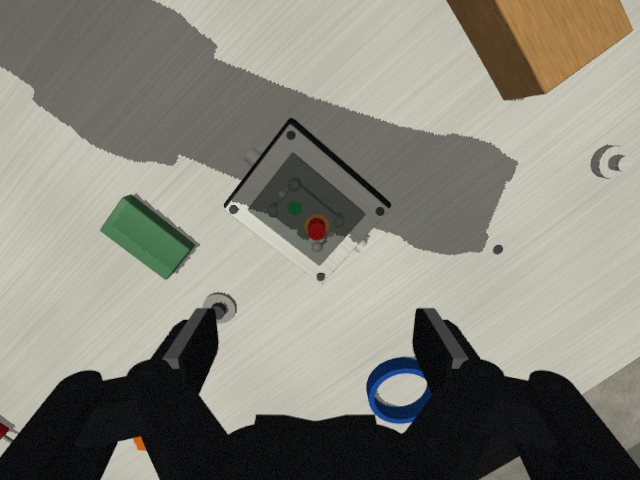

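```bash
python3 - <<'E'
import cv2,numpy as np
f=cv2.imread('pics/w1.png')
g=f[110:290,215:400].astype(float);g=np.clip((g/255)**.6*255,0,255).astype(np.uint8)
cv2.imwrite('pics/w1c.png',cv2.resize(g,None,fx=3.2,fy=3.2,interpolation=cv2.INTER_NEAREST))
E
```

```text
(no output)
```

View pics/w1c.png

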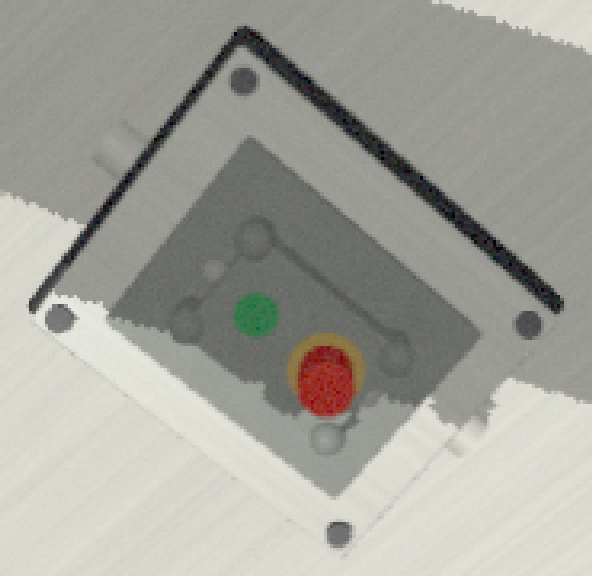

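```bash
python3 - <<'E'
from h import *
import pickle;c=pickle.load(open('w1.pkl','rb'));k=3.2
f=lambda x,y:(215+x/k-.5,110+y/k-.5)
P=np.array([onz(c,*f(*p),70) for p in((480,332),(335,497),(108,318),(250,137))]);print(P.round(1),P.mean(0))
print([np.linalg.norm(P[i]-P[(i+1)%4]).round(1) for i in range(4)])
d=P[0]+P[1]-P[2]-P[3];a=np.arctan2(d[1],d[0]);print(a, P.mean(0)[:2]+12*np.array([np.cos(a),np.sin(a)]))
for z in(106,109):print(onz(c,*f(327,388),z))
E
```

```text
[[545.1 210.1  70. ]
 [556.2 146.4  70. ]
 [473.1 133.4  70. ]
 [462.6 196.9  70. ]] [509.26850859 171.68660444  70.        ]
[np.float64(64.7), np.float64(84.1), np.float64(64.4), np.float64(83.6)]
0.15759163798739131 [521.11980598 173.5698862 ]
[521.42763769 173.15519625 106.        ]
[520.77925815 173.70093626 109.        ]
```

Call:
send_rows --pt "-1.8 1.5 -20 0 0 0" --pt "0 0 -25 0 0 0" --pt "0 0 -25 0 0 0" --pt "0 0 -25 0 0 0" --pt "0 0 -10 0 0 0" --pt "0 0 0 0 0 0" --pt "0 0 0 0 0 0" --grip 0 --grip_force 60

```text
time: 3.45
tcp_pos: [522.5, 173.1, 127.2]
eef_rot: [[0.001, -0.756, 0.654], [0.0, 0.654, 0.756], [-1.0, -0.001, 0.001]]
ft_force: [0.2, 0.0, -0.4]
width: -0.2
```

```bash
python3 - <<'E'
from h import *
o=robot.get_obs();print(o['time'],o['tcp_pos'],o['ft_force'])
f=viewer.grab_frame('wrist');s=viewer.grab_frame('scene')
cv2.imwrite('pics/w2.png',np.hstack([cv2.resize(f[200:440,200:440],(400,400)),cv2.resize(s[220:320,340:440],(400,400))]))
E
```

```text
3.45 [522.52406052 173.14333276 127.21006575] [ 0.1534416   0.01756002 -0.38208122]
```

View pics/w2.png

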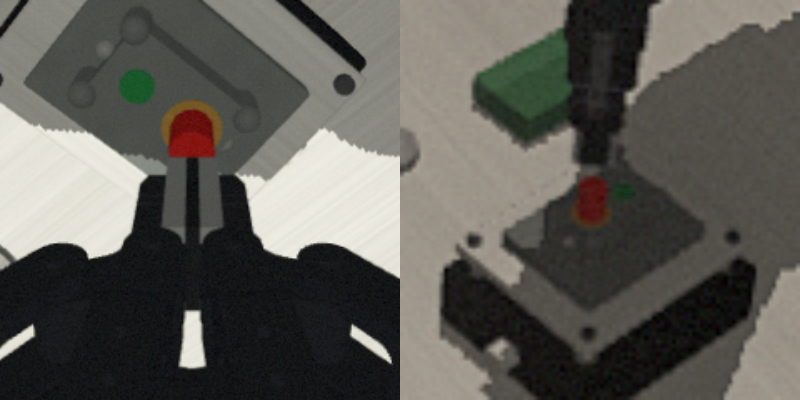

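Call:
send_rows --pt "0 0 -8 0 0 0" --pt "0 0 -8 0 0 0" --pt "0 0 -3 0 0 0" --pt "0 0 -3 0 0 0" --pt "0 0 -3 0 0 0" --pt "0 0 -3 0 0 0" --pt "0 0 0 0 0 0"

```text
time: 4.42
tcp_pos: [521.9, 173.0, 98.1]
eef_rot: [[-0.001, -0.757, 0.654], [-0.0, 0.654, 0.757], [-1.0, 0.0, -0.001]]
ft_force: [-2.3, -2.0, 5.6]
width: 0.4
```

Call:
send_rows --pt "0 0 -2 0 0 0" --pt "0 0 -2 0 0 0" --pt "0 0 -2 0 0 0" --pt "0 0 0 0 0 0"

```text
time: 4.92
tcp_pos: [522.1, 173.1, 92.6]
eef_rot: [[0.0, -0.757, 0.654], [-0.0, 0.654, 0.757], [-1.0, -0.0, -0.0]]
ft_force: [-5.4, -3.1, 10.0]
width: -0.3
```

Call:
send_rows --pt "0 0 -1.5 0 0 0" --pt "0 0 0 0 0 0" --pt "0 0 0 0 0 0"

```text
time: 5.3
tcp_pos: [522.1, 173.1, 91.3]
eef_rot: [[0.0, -0.757, 0.654], [-0.0, 0.654, 0.757], [-1.0, -0.0, -0.0]]
ft_force: [-4.9, -2.9, 13.7]
width: 0.1
```

Call:
send_rows --pt "0 0 15 0 0 0" --pt "0 0 30 0 0 0" --pt "0 0 50 0 0 0" --pt "0 0 15 0 0 0"

```text
time: 5.8
tcp_pos: [523.0, 173.8, 204.0]
eef_rot: [[0.004, -0.757, 0.654], [0.001, 0.654, 0.757], [-1.0, -0.002, 0.003]]
ft_force: [0.1, 0.1, -0.6]
width: -0.2
```

```bash
python3 - <<'E'
from h import *
o=robot.get_obs();print(o['time'],o['tcp_pos'],o['ft_force'])
s=viewer.grab_frame('scene');t=viewer.grab_frame('wrist')
cv2.imwrite('pics/s3.png',np.hstack([cv2.resize(s[240:320,350:430],(400,400)),t[130:330,215:415].repeat(2,0).repeat(2,1)]))
E
```

```text
5.8 [523.04420245 173.81255518 203.95090612] [ 0.09042544  0.12131048 -0.63877383]
```

View pics/s3.png

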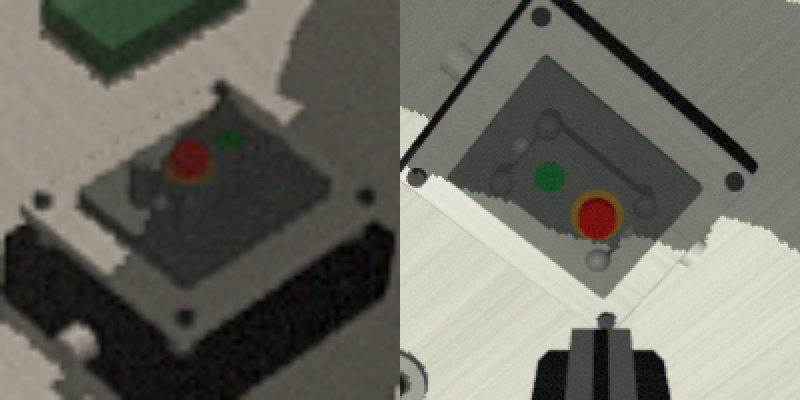

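Call:
send_rows --pt "8.1 -43.6 0 0 0 0" --pt "8.1 -43.6 0 0 0 0" --pt "8.1 -43.6 0 0 0 0" --pt "8.1 -43.6 0 0 0 0" --pt "8.1 -43.6 0 0 0 0" --pt "8.1 -43.6 0 0 0 0" --pt "8.1 -43.6 0 0 0 0" --pt "8.1 -43.6 0 0 0 0" --grip 1

```text
time: 6.9
tcp_pos: [586.5, -177.1, 199.3]
eef_rot: [[-0.002, -0.757, 0.654], [0.0, 0.654, 0.757], [-1.0, 0.001, -0.001]]
ft_force: [0.4, 0.7, 0.0]
width: 85.3
```

Call:
send_rows --pt "0 0 0 0 0 0" --pt "0 0 0 0 0 0" --pt "0 0 0 0 0 0"

```text
time: 7.28
tcp_pos: [586.7, -174.4, 200.4]
eef_rot: [[-0.001, -0.758, 0.653], [0.0, 0.653, 0.758], [-1.0, 0.001, -0.0]]
ft_force: [0.5, 0.4, -0.1]
width: 85.2
```

```bash
python3 - <<'E'
from h import *
o=robot.get_obs();print(o['time'],o['tcp_pos'],o['eef_rot'],o['qpos'])
c=viewer.calibration('wrist');f=viewer.grab_frame('wrist');cv2.imwrite('pics/w4.png',f)
import pickle;pickle.dump(c,open('w4.pkl','wb'))
print(proj(c,(590,-176,58)))
E
```

```text
7.275 [ 586.73988459 -174.44066946  200.41725471] [[-5.11761719e-04 -7.57629003e-01  6.52685247e-01]
 [ 2.91916991e-04  6.52685191e-01  7.57629168e-01]
 [-9.99999826e-01  5.78255519e-04 -1.12854516e-04]] [ 0.69902591  0.4944731  -0.61980158  1.66137547  0.3161736   1.0884239
  0.84708426]
[317.02257923 233.4422741 ]
```

View pics/w4.png

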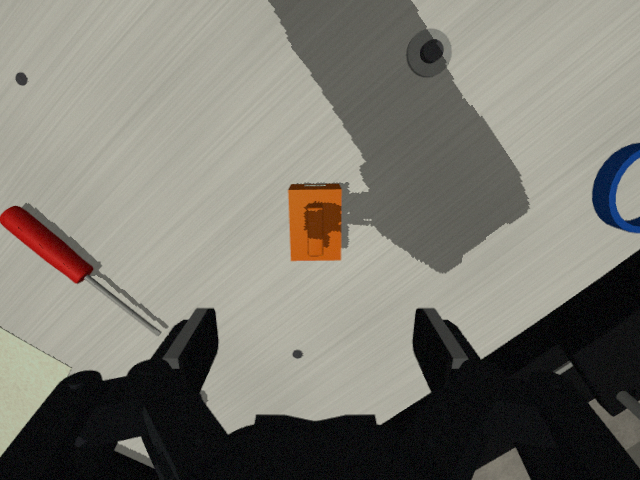

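```bash
python3 - <<'E'
import cv2,numpy as np
f=cv2.imread('pics/w4.png')
g=f[175:270,275:370].astype(float);g=np.clip((g/255)**.6*255,0,255).astype(np.uint8)
cv2.imwrite('pics/w4c.png',cv2.resize(g,None,fx=6,fy=6,interpolation=cv2.INTER_NEAREST))
E
```

```text
(no output)
```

View pics/w4c.png

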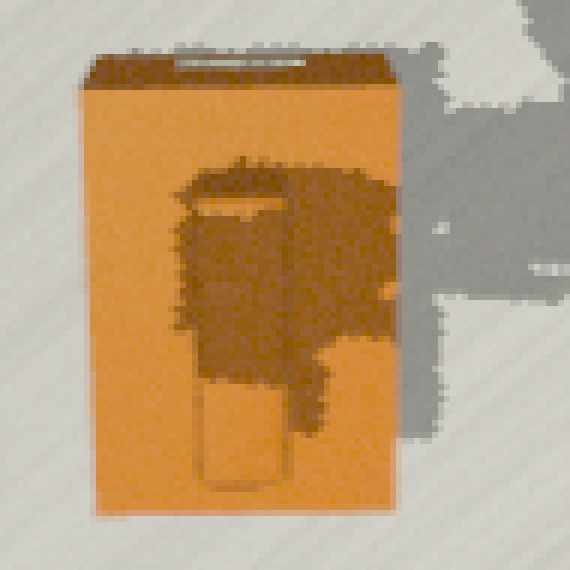

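```bash
python3 - <<'E'
from h import *
import pickle;c=pickle.load(open('w4.pkl','rb'))
f=lambda x,y:(275+x/6-.5,175+y/6-.5)
P=np.array([onz(c,*f(*p),36) for p in((80,88),(400,88),(396,513),(96,514))]);m=P.mean(0);print(P.round(1),m,[np.linalg.norm(P[i]-P[(i+1)%4]).round(1) for i in range(4)])
d=P[2]+P[3]-P[0]-P[1];print('yaw',np.arctan2(d[1],d[0]))
Q=np.array([onz(c,*f(*p),58) for p in((194,200),(287,200),(287,487),(198,487))]);print('rib',Q.mean(0),[np.linalg.norm(Q[i]-Q[(i+1)%4]).round(1) for i in range(4)])
R=np.array(robot.get_obs()['eef_rot']);t=robot.get_obs()['tcp_pos']
print('tool y angle',np.arctan2(R[1,1],R[0,1]))
for q in (m,Q.mean(0)): print((q-t)@R)
E
```

```text
[[ 546.5 -173.    36. ]
 [ 577.7 -136.8   36. ]
 [ 629.6 -180.3   36. ]
 [ 598.5 -216.6   36. ]] [ 588.0829993  -176.64680707   36.        ] [np.float64(47.8), np.float64(67.7), np.float64(47.8), np.float64(67.9)]
yaw -0.6977299110311929
rib [ 587.92350968 -176.80113214   58.        ] [np.float64(13.1), np.float64(43.0), np.float64(13.1), np.float64(43.0)]
tool y angle 2.4303074787418986
[164.60967564  -2.31128773  -0.74944132]
[142.60968577  -2.28697885  -0.97104503]
```

Call:
send_rows --pt "1.2 -2.3 -20 0 0 0.013" --pt "0 0 -30 0 0 0" --pt "0 0 -30 0 0 0" --pt "0 0 -30 0 0 0" --pt "0 0 -25 0 0 0" --pt "0 0 -15 0 0 0" --pt "0 0 0 0 0 0" --pt "0 0 0 0 0 0"

```text
time: 8.32
tcp_pos: [588.5, -178.0, 51.5]
eef_rot: [[0.001, -0.765, 0.644], [-0.0, 0.644, 0.765], [-1.0, -0.001, 0.0]]
ft_force: [0.5, 0.4, -0.3]
width: 85.6
```

```bash
python3 - <<'E'
from h import *
o=robot.get_obs();print(o['time'],o['tcp_pos'],o['ft_force'],(np.array([588,-176.7,36])-o['tcp_pos'])@o['eef_rot'])
f=viewer.grab_frame('wrist');cv2.imwrite('pics/w5.png',f)
E
```

```text
8.325 [ 588.51040547 -177.98515521   51.51568133] [ 0.46584013  0.42745371 -0.30821537] [15.51473142  1.23283548  0.64940764]
```

View pics/w5.png

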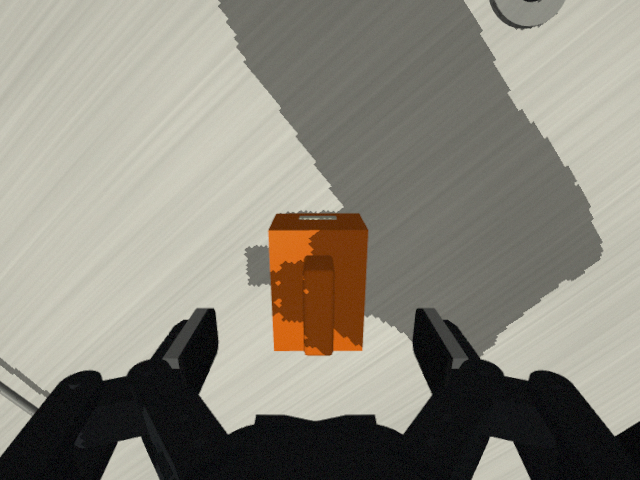

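Call:
send_rows --pt "-0.5 1.3 -8 0 0 0" --pt "0 0 -5 0 0 0" --pt "0 0 0 0 0 0"

```text
time: 8.75
tcp_pos: [587.3, -176.6, 37.3]
eef_rot: [[-0.001, -0.765, 0.644], [0.0, 0.644, 0.765], [-1.0, 0.001, -0.0]]
ft_force: [0.2, 1.0, 0.1]
width: 85.4
```

Call:
send_rows --pt "0 0 0 0 0 0" --pt "0 0 0 0 0 0" --pt "0 0 0 0 0 0" --pt "0 0 0 0 0 0" --pt "0 0 0 0 0 0" --pt "0 0 0 0 0 0" --grip 0 --grip_force 80

```text
time: 9.5
tcp_pos: [587.7, -176.7, 37.9]
eef_rot: [[0.0, -0.765, 0.644], [-0.0, 0.644, 0.765], [-1.0, -0.0, 0.0]]
ft_force: [0.5, 0.1, 1.5]
width: 12.2
```

```bash
python3 - <<'E'
from h import *
o=robot.get_obs();print(o['time'],o['tcp_pos'],o['ft_force'],(np.array([588,-176.7,36])-o['tcp_pos'])@o['eef_rot'])
f=viewer.grab_frame('wrist');cv2.imwrite('pics/w6.png',f[150:420,180:460].repeat(2,0).repeat(2,1))
E
```

```text
9.5 [ 587.65799616 -176.67448495   37.86508207] [0.51802093 0.09588273 1.52227043] [ 1.86514914 -0.27765099  0.20069219]
```

View pics/w6.png

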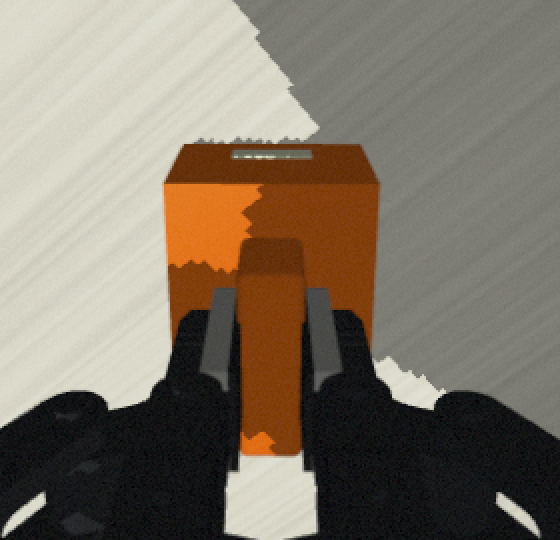

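Call:
send_rows --pt "0 0 10 0 0 0" --pt "0 0 20 0 0 0" --pt "0 0 35 0 0 0" --pt "0 0 40 0 0 0" --pt "0 0 40 0 0 0" --pt "0 0 15 0 0 0" --pt "0 0 0 0 0 0"

```text
time: 10.42
tcp_pos: [587.8, -176.9, 198.9]
eef_rot: [[0.002, -0.765, 0.644], [-0.001, 0.644, 0.765], [-1.0, -0.002, 0.0]]
ft_force: [-1.2, 0.5, -2.1]
width: 12.2
```

```bash
python3 - <<'E'
from h import *
o=robot.get_obs();print(o['time'],o['tcp_pos'],o['ft_force'],o['width'])
c=viewer.calibration('wrist');f=viewer.grab_frame('wrist');cv2.imwrite('pics/w7.png',f[150:420,180:460].repeat(2,0).repeat(2,1))
t=o['tcp_pos'];R=o['eef_rot']
print(proj(c,t+R@np.array([1.9,0,0])+R@np.array([0,34,24])),proj(c,t+R@np.array([1.9,0,0])+R@np.array([0,34,-24])))
E
```

```text
10.425 [ 587.79280482 -176.85014564  198.87956354] [-1.21161866  0.46610946 -2.09865036] 12.172163842283858
[371.02830196 240.51066718] [262.45404543 240.52397288]
```

View pics/w7.png

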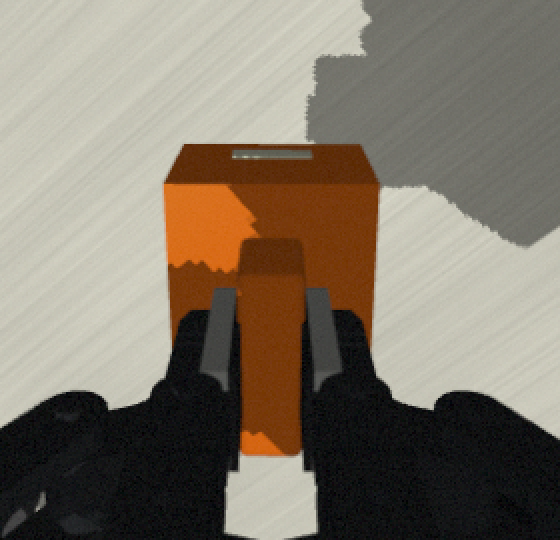

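Call:
send_rows --pt "2.1 30 0 0 0 0.08" --pt "2.1 45 0 0 0 0.11" --pt "2.1 45 0 0 0 0.11" --pt "2.1 45 0 0 0 0.11" --pt "2.1 45 0 0 0 0.11" --pt "2.1 45 0 0 0 0.11" --pt "2.1 45 0 0 0 0.11" --pt "2.1 45 0 0 0 0.11"

```text
time: 11.48
tcp_pos: [603.3, 170.7, 196.6]
eef_rot: [[-0.002, -0.988, -0.156], [0.0, -0.156, 0.988], [-1.0, 0.002, 0.0]]
ft_force: [1.3, -0.9, -0.8]
width: 12.1
```

Call:
send_rows --pt "0 19 0 0 0 0.008" --pt "0 0 0 0 0 0" --pt "0 0 0 0 0 0" --pt "0 0 0 0 0 0"

```text
time: 11.98
tcp_pos: [604.6, 186.0, 197.6]
eef_rot: [[-0.0, -0.988, -0.156], [-0.001, -0.156, 0.988], [-1.0, 0.0, -0.001]]
ft_force: [0.7, -0.3, -0.2]
width: 12.2
```

```bash
python3 - <<'E'
from h import *
o=robot.get_obs();print(o['time'],o['tcp_pos'],o['eef_rot'],o['joint_vel'].round(3),o['width'])
c=viewer.calibration('wrist');f=viewer.grab_frame('wrist');cv2.imwrite('pics/w8.png',f)
import pickle;pickle.dump((c,o),open('w8.pkl','wb'))
E
```

```text
11.975 [604.56029079 185.99562986 197.59632437] [[-3.14856858e-05 -9.87801893e-01 -1.55715826e-01]
 [-6.98906632e-04 -1.55715766e-01  9.87801656e-01]
 [-9.99999755e-01  1.39932436e-04 -6.85478477e-04]] [ 0.001 -0.001 -0.006 -0.002  0.     0.001  0.001] 12.221342029749925
```

View pics/w8.png

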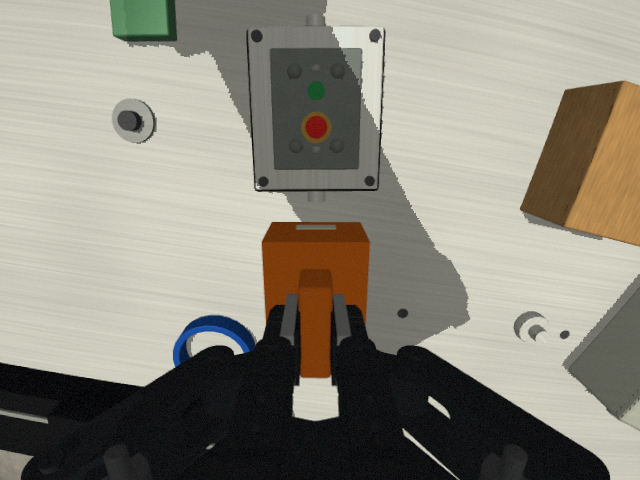

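```bash
python3 - <<'E'
import cv2,numpy as np
f=cv2.imread('pics/w8.png')
g=f[15:260,240:395].astype(float);g=np.clip((g/255)**.6*255,0,255).astype(np.uint8)
g=cv2.resize(g,None,fx=4,fy=4,interpolation=cv2.INTER_NEAREST)
cv2.imwrite('pics/w8c.png',g[:580]);cv2.imwrite('pics/w8d.png',g[580:])
E
```

```text
(no output)
```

View pics/w8c.png

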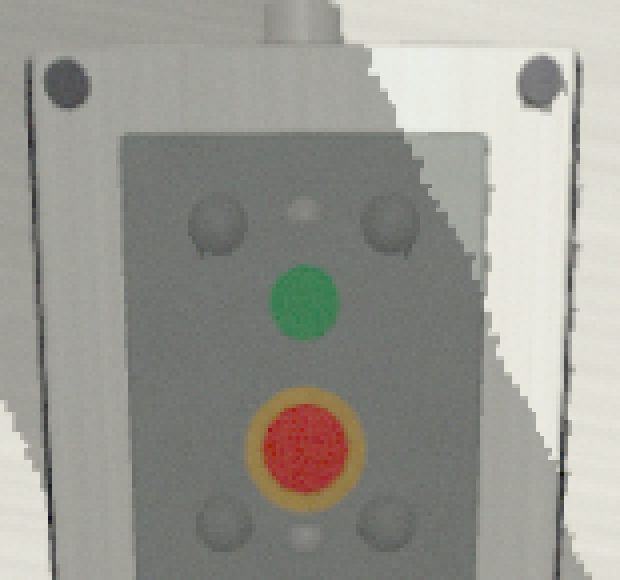

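View pics/w8d.png

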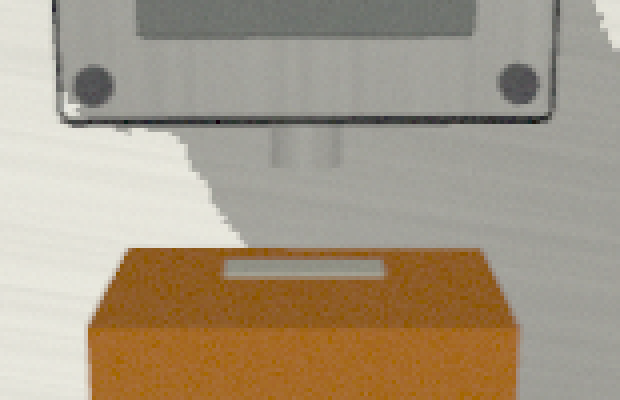

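```bash
python3 - <<'E'
from h import *
import pickle;c,o=pickle.load(open('w8.pkl','rb'));R=o['eef_rot'];t=o['tcp_pos']
f=lambda p:(240+p[0]/4-.5,15+p[1]/4-.5)
P=np.array([onz(c,*f(p),70) for p in((475,615),(137,618),(121,133),(488,134))]);m=P.mean(0)
print(P.round(1),m,[np.linalg.norm(P[i]-P[(i+1)%4]).round(1) for i in range(4)])
d=P[0]+P[1]-P[2]-P[3];a=np.arctan2(d[1],d[0]);print('yaw',a,'tool y yaw',np.arctan2(-R[1,1],-R[0,1]))
pl=onz(c,*f((306,448)),97);print('plug',pl,'seat from plug',pl[:2]-12*np.array([np.cos(a),np.sin(a)]))
Q=np.array([onz(c,*f(p),91) for p in((390,222),(218,222),(225,521),(386,520))]);print('posts',Q.mean(0))
zt=t[2]-1.9
T=np.array([onz(c,*f(p),zt) for p in((89,907),(518,907))]);B=np.array([onz(c,*f(p),zt-36) for p in((127,829),(481,829))])
for X in(T,B): print('cover front mid in tool',((X.mean(0)-t)@R).round(2),'width',np.linalg.norm(X[0]-X[1]), 'dir',(X[1]-X[0])@R)
E
```

```text
[[546.1 210.   70. ]
 [556.9 145.4  70. ]
 [472.5 132.   70. ]
 [462.5 196.4  70. ]] [509.48779024 170.94131379  70.        ] [np.float64(65.5), np.float64(85.4), np.float64(65.2), np.float64(84.7)]
yaw 0.159953147883754 tool y yaw 0.15635201822066142
plug [521.20681632 172.87648969  97.        ] seat from plug [509.35999936 170.96522626]
posts [509.29140865 170.7904466   91.        ]
cover front mid in tool [ 1.91 34.27 -0.43] width 47.44088047795857 dir [-3.25193067e-02  2.83034673e-03  4.74408692e+01]
cover front mid in tool [37.9  34.02 -0.32] width 48.00538619298138 dir [-3.29064445e-02  1.53503629e-03  4.80053749e+01]
```

Call:
send_rows --pt "-15 -2.3 0 0 0 0.0036" --pt "-25 -3.9 0 0 0 0" --pt "-25 -3.9 -10 0 0 0" --pt "-20 -3.1 -20 0 0 0" --pt "-10.1 -1.5 -15 0 0 0" --pt "0 0 -8 0 0 0" --pt "0 0 0 0 0 0" --pt "0 0 0 0 0 0"

```text
time: 13.02
tcp_pos: [509.9, 172.9, 145.1]
eef_rot: [[0.001, -0.987, -0.161], [0.0, -0.161, 0.987], [-1.0, -0.001, 0.0]]
ft_force: [0.4, 0.3, -0.3]
width: 12.1
```

```bash
python3 - <<'E'
from h import *
o=robot.get_obs();print(o['time'],o['tcp_pos'],o['ft_force'],o['eef_rot'][:,1],o['width'])
print(np.array([509.5,171.3])-o['tcp_pos'][:2])
f=viewer.grab_frame('wrist');cv2.imwrite('pics/w9.png',f)
E
```

```text
13.025 [509.92124041 172.92570363 145.11559051] [ 0.40943712  0.25006178 -0.3063533 ] [-9.86962694e-01 -1.60948054e-01 -6.04170568e-04] 12.080766529441748
[-0.42124041 -1.62570363]
```

View pics/w9.png

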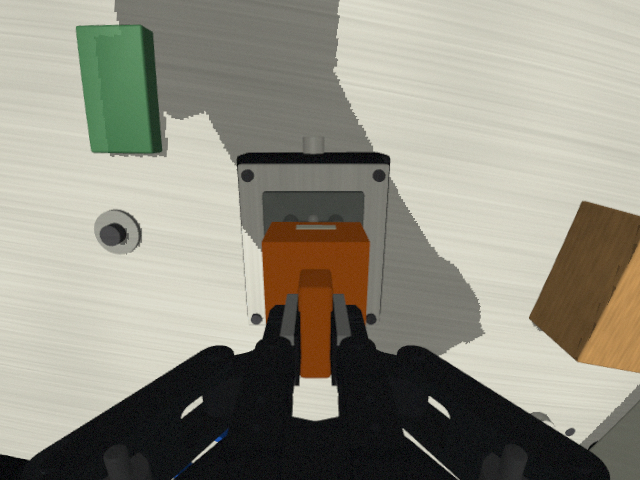

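Call:
send_rows --pt "-0.4 -1.5 -3 0 0 0" --pt "0 0 0 0 0 0" --pt "0 0 0 0 0 0"

```text
time: 13.45
tcp_pos: [508.9, 171.1, 141.8]
eef_rot: [[0.0, -0.987, -0.161], [-0.0, -0.161, 0.987], [-1.0, -0.0, -0.0]]
ft_force: [-0.4, -0.5, -1.3]
width: 11.9
```

```bash
python3 - <<'E'
from h import *
import pickle
o=robot.get_obs();print(o['time'],o['tcp_pos'],o['ft_force'],o['eef_rot'][:,1],o['joint_vel'].round(3))
c=viewer.calibration('wrist');f=viewer.grab_frame('wrist');pickle.dump((c,o),open('w10.pkl','wb'));cv2.imwrite('pics/w10.png',f)
g=f[145:265,230:400].astype(float);g=np.clip((g/255)**.6*255,0,255).astype(np.uint8)
cv2.imwrite('pics/w10c.png',cv2.resize(g,None,fx=4,fy=4,interpolation=cv2.INTER_NEAREST))
print(robot.get_obs()['tcp_pos'])
E
```

```text
13.45 [508.887996   171.1081442  141.80467544] [-0.42510256 -0.47680715 -1.33066373] [-9.86943959e-01 -1.61064019e-01 -6.46812287e-05] [-0.    -0.001 -0.002 -0.001 -0.003 -0.001  0.001]
[508.91422199 171.10920704 141.84049739]
```

View pics/w10c.png

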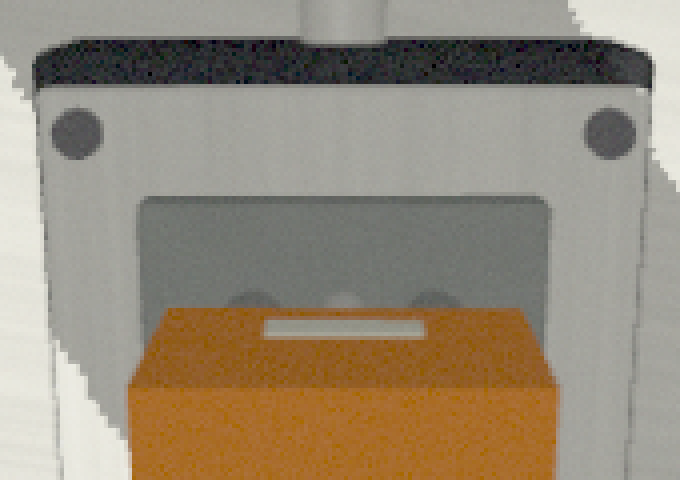

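```bash
python3 - <<'E'
from h import *
import pickle
c,o=pickle.load(open('w10.pkl','rb'));R=o['eef_rot'];t=o['tcp_pos']
f=lambda p:(230+p[0]/4-.5,145+p[1]/4-.5)
def T(p,z): return ((onz(c,*f(p),z)-t)@R).round(2)
print('flange far',T((138,199),70),T((551,199),70))
print('bolts',T((78,133),63),T((610,133),63))
print('rim far',T((166,309),103.9),T((524,309),103.9)); print('top far',T((128,386),139.9),T((558,386),139.9))
E
```

```text
flange far [ 71.8   43.23 -32.7 ] [71.8  43.22 32.26]
bolts [ 78.8   52.71 -42.93] [78.8  52.7  42.34]
rim far [ 37.9   34.   -24.48] [37.9  33.99 24.07]
top far [  1.9   34.37 -24.27] [ 1.9  34.36 23.27]
```

Call:
send_rows --pt "0 0 -5 0 0 0" --pt "0 0 -5 0 0 0" --pt "0 0 -4 0 0 0" --pt "0 0 -4 0 0 0" --pt "0 0 -3 0 0 0" --pt "0 0 0 0 0 0"

```text
time: 14.25
tcp_pos: [508.8, 171.1, 120.6]
eef_rot: [[-0.0, -0.987, -0.161], [-0.0, -0.161, 0.987], [-1.0, 0.0, -0.0]]
ft_force: [-0.9, 0.2, -0.4]
width: 12.3
```

No contact force: the cover is over the posts. Pressing on.

Call:
send_rows --pt "0 0 -2 0 0 0" --pt "0 0 -2 0 0 0" --pt "0 0 -2 0 0 0" --pt "0 0 0 0 0 0"

```text
time: 14.75
tcp_pos: [509.2, 171.2, 114.9]
eef_rot: [[0.001, -0.987, -0.161], [0.0, -0.161, 0.987], [-1.0, -0.001, 0.0]]
ft_force: [2.9, -0.0, 1.0]
width: 12.2
```

Call:
send_rows --pt "0 0 -2 0 0 0" --pt "0 0 -2 0 0 0" --pt "0 0 0 0 0 0"

```text
time: 15.12
tcp_pos: [509.2, 171.3, 111.0]
eef_rot: [[0.001, -0.987, -0.161], [0.0, -0.161, 0.987], [-1.0, -0.001, 0.0]]
ft_force: [1.4, -0.8, 7.3]
width: 11.9
```

Call:
send_rows --pt "0 0 -2 0 0 0" --pt "0 0 -2 0 0 0" --pt "0 0 0 0 0 0"

```text
time: 15.5
tcp_pos: [509.1, 171.3, 106.8]
eef_rot: [[0.001, -0.987, -0.161], [0.0, -0.161, 0.987], [-1.0, -0.001, 0.0]]
ft_force: [4.0, 2.4, 3.2]
width: 12.3
```

Call:
send_rows --pt "0 0 -1.5 0 0 0" --pt "0 0 -1.5 0 0 0" --pt "0 0 -1.5 0 0 0" --pt "0 0 0 0 0 0" --pt "0 0 0 0 0 0" --pt "0 0 0 0 0 0"

```text
time: 16.25
tcp_pos: [509.2, 171.4, 102.7]
eef_rot: [[0.001, -0.987, -0.161], [0.0, -0.161, 0.987], [-1.0, -0.001, 0.0]]
ft_force: [2.1, 2.2, 11.0]
width: 12.2
```

```bash
python3 - <<'E'
from h import *
o=robot.get_obs();print(o['time'],o['tcp_pos'],o['ft_force'],o['width'])
f=viewer.grab_frame('wrist');s=viewer.grab_frame('scene')
cv2.imwrite('pics/w11.png',np.hstack([f[130:350,215:415].repeat(2,0).repeat(2,1),cv2.resize(s[235:345,340:440],(400,440))]))
E
```

```text
16.25 [509.17311467 171.424516   102.6886182 ] [ 2.10975544  2.15089936 10.98431027] 12.226585639805498
```

View pics/w11.png

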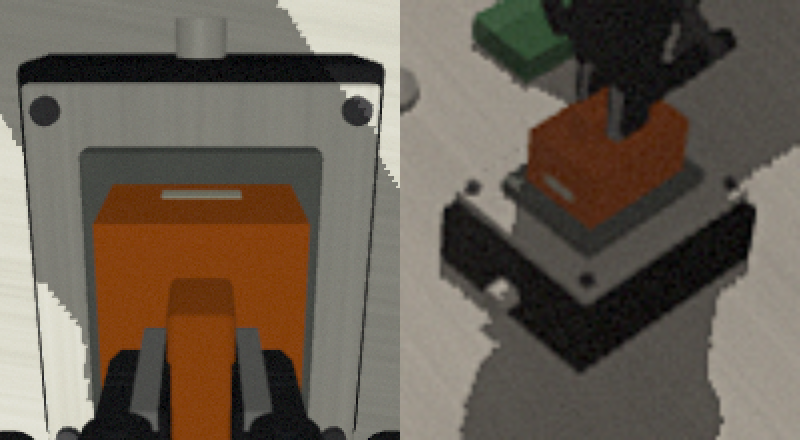

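Call:
send_rows --pt "0 0 -1.5 0 0 0" --pt "0 0 0 0 0 0" --pt "0 0 0 0 0 0" --pt "0 0 0 0 0 0"

```text
time: 16.85
tcp_pos: [509.2, 171.5, 101.3]
eef_rot: [[0.001, -0.987, -0.161], [0.0, -0.161, 0.987], [-1.0, -0.001, 0.0]]
ft_force: [1.1, 1.5, 13.1]
width: 12.2
```

```bash
python3 - <<'E'
from h import *
o=robot.get_obs();print(o['time'],o['tcp_pos'],o['ft_force'],o['width'])
t=viewer.grab_frame('top');t0=cv2.imread('pics/top0.png')
print(robot.get_obs()['ft_force'])
cv2.imwrite('pics/t12.png',t)
print(robot.sign_off())
E
```

```text
16.85 [509.19501355 171.45734674 101.31357328] [ 1.10543518  1.46245804 13.14461286] 12.22929330859691
[ 0.06724747  1.35755443 13.09368253]
the job is handed in; nothing more can be done
None
```

View pics/t12.png

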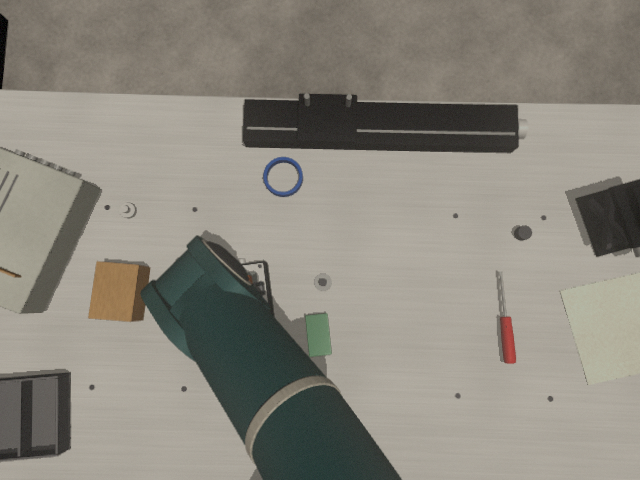

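The job is handed in at about 17 s of the 54 s allowed, with the cover clipped on and the gripper still pressing it down. No verdict was reported, so these are my own readings.

- **Plug:** I pushed it down with the shut fingers until the force reached 13.7 N, well above the roughly 5 N it slides at. The picture afterwards showed it sitting at its home height.
- **Cover:** I gripped it by the rib, carried it over and centred it on the box to about 0.3 mm, measured in the wrist camera. As I pressed, the force rose to 7.3 N, then dropped to 3.2 N, which fits the snap. The 7.3 N is only where I sampled, so I did not see the actual peak.
- **End state:** The tool presses with about 13 N, and its height puts the sprung plate about 6 to 6.5 mm down. The last wrist and scene pictures, taken just before the final 1.5 mm of pressing, show the rim flat on the flange and square.
- **Bystanders:** The final top picture shows all the other things where they were at the start.

The fixed cameras and the wrist camera disagreed by 2 to 4 mm on where the box was. I trusted the wrist camera because it saw the cover and the box in the same picture.

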